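# Put the worktop water filter back in service through its lever interlock

## Task

The filter cartridge has just been changed. Press in the stud on the cartridge head and turn it clockwise a quarter turn until it springs up into its catch; then throw all three blue levers fully over, away from you. The interlock frees the levers in one unmarked order only, so feel gently for the one that gives, do not force a locked one, and leave the mug, tin and lemon where they are.

Things in the scene. Friction and masses are not known exactly. Their poses are not given: they have to be found in the camera images.
- filter_base: White plastic base slab of a worktop water filter, 110 x 340 mm, 35 mm high, fixed; origin under its centre at worktop level. x points away from the robot side (the way levers are thrown), y along its long side. Three alike levers and one cartridge head stand on it in a row, in any order, at y = -120, -40, 40 and 120 mm, x = 10 mm.
- cartridge_head: Grey ribbed round head, 68 mm wide, fixed on the base; origin at the centre of its underside, 35 mm above the worktop; flat top 83 mm above the worktop. The slotted stud stands in its middle. A white mark on top shows the bar's open position, a green one where it is caught.
- stud_grip (a point): On the stud's turning axis, in its orange grip bar: 34 mm long, 10 mm thick, 20 mm high, top 7 mm above this point, foot 13 mm below. Under the bar a round steel flange, 38 mm wide, 8 mm high, 1 mm clear of the head when released. x axis along the bar, z up. Moves with the stud.
- stud_turn (a joint): Turn of the stud, rad: 0 = open (bar along the base's x), growing clockwise seen from above, to the stop at 1.45 (about a quarter turn). It leaves 0 only while held pressed in at least 4 mm, and can spring up again only past about 1.25. Turning takes about 0.05 N m.
- stud_press (a joint): How far the stud is pressed in, m: 0 = sprung up, 0.007 = fully down. The spring pushes back with 2.7 N at first, 9 N fully down.
- lever_k (a joint): Angle of one lever, rad: 0 = leaning to the robot side, 0.45 from upright; 0.9 = fully thrown, leaning away as far. Stays where left; about 3 N at the handle moves it. Locked, it has 0.03 rad of play, then stops stiffly (about 0.08 rad at 20 N). The first lever is freed by the caught stud, the next by the one before it fully thrown; the order is unmarked and has nothing to do with name or place.
- lever_k_lock (a joint): How far that lever's springy lock inside the housing is pushed back by forcing the lever while locked, m: 0 when nobody pushes, locked or not; about 1 mm per 10 to 15 N at the handle; over 4 mm counts as forced.
- lever_k_grip (a point): Centre of that lever's blue cross handle: bar 34 mm long, 16 mm thick along the base's y, on a 9 mm steel rod, 72 mm from the pivot. Pivot 53 mm above the worktop in a grey housing 72 x 44 mm, its top 61 mm above the worktop. Moves with the lever: from 31 mm before to 31 mm behind the pivot, 118 to 125 mm above the worktop. y axis along the handle.
- lever_m (a joint): Angle of one lever, rad: 0 = leaning to the robot side, 0.45 from upright; 0.9 = fully thrown, leaning away as far. Stays where left; about 3 N at the handle moves it. Locked, it has 0.03 rad of play, then stops stiffly (about 0.08 rad at 20 N). The first lever is freed by the caught stud, the next by the one before it fully thrown; the order is unmarked and has nothing to do with name or place.
- lever_m_lock (a joint): How far that lever's springy lock inside the housing is pushed back by forcing the lever while locked, m: 0 when nobody pushes, locked or not; about 1 mm per 10 to 15 N at the handle; over 4 mm counts as forced.
- lever_m_grip (a point): Centre of that lever's blue cross handle: bar 34 mm long, 16 mm thick along the base's y, on a 9 mm steel rod, 72 mm from the pivot. Pivot 53 mm above the worktop in a grey housing 72 x 44 mm, its top 61 mm above the worktop. Moves with the lever: from 31 mm before to 31 mm behind the pivot, 118 to 125 mm above the worktop. y axis along the handle.
- lever_t (a joint): Angle of one lever, rad: 0 = leaning to the robot side, 0.45 from upright; 0.9 = fully thrown, leaning away as far. Stays where left; about 3 N at the handle moves it. Locked, it has 0.03 rad of play, then stops stiffly (about 0.08 rad at 20 N). The first lever is freed by the caught stud, the next by the one before it fully thrown; the order is unmarked and has nothing to do with name or place.
- lever_t_lock (a joint): How far that lever's springy lock inside the housing is pushed back by forcing the lever while locked, m: 0 when nobody pushes, locked or not; about 1 mm per 10 to 15 N at the handle; over 4 mm counts as forced.
- lever_t_grip (a point): Centre of that lever's blue cross handle: bar 34 mm long, 16 mm thick along the base's y, on a 9 mm steel rod, 72 mm from the pivot. Pivot 53 mm above the worktop in a grey housing 72 x 44 mm, its top 61 mm above the worktop. Moves with the lever: from 31 mm before to 31 mm behind the pivot, 118 to 125 mm above the worktop. y axis along the handle.
- mug_1: White mug with blue pattern, 82 x 114 x 91 mm, loose bystander; origin at its underside.
- tin_1: Food tin, 57 mm wide, 72 mm high, loose bystander; origin at the centre of its underside.
- lemon_1: Yellow lemon, 71 x 53 x 51 mm, loose bystander in front of the base; origin at its underside.
Mind the look-alikes: they are no part of the job. What is shaped like the part that bears lever_t but purple or turquoise is not meant.

How it is judged (in metres and radians):
On the way, in this order (a step that is already met when the one before it is completed fails the run):
1. the stud is turned into its catch and sprung up (value of joint stud_turn above 1.22 rad and value of joint stud_press below 0.002 m), for 0.2 s.
2. at least one lever is fully thrown (value of joint any of lever_k, lever_m, lever_t above 0.83 rad), for 0.2 s.
3. at least two levers are fully thrown ((value of joint each of lever_k, lever_m above 0.83 rad or value of joint each of lever_k, lever_t above 0.83 rad or value of joint each of lever_m, lever_t above 0.83 rad)), for 0.2 s.
4. all three levers are fully thrown (value of joint each of lever_k, lever_m, lever_t above 0.83 rad), for 0.2 s.
At the end, for the whole second after the job is handed in: The stud is turned at least 1.22 rad and sprung up (pressed in less than 2 mm), all three levers stand thrown at 0.83 rad or more, and the levers and stud are at rest (all of step 1 and all of step 4 and velocity of joint lever_k between -0.05 and 0.05 rad/s and velocity of joint lever_m between -0.05 and 0.05 rad/s and velocity of joint lever_t between -0.05 and 0.05 rad/s and velocity of joint stud_turn between -0.05 and 0.05 rad/s); the robot touches nothing.
It fails at once if a locked lever is forced (its lock pushed back over 4 mm, some 35 to 60 N at the handle) (value of joint any of lever_k_lock, lever_m_lock, lever_t_lock above 0.004 m).
It fails at once if the mug, tin or lemon is moved more than 30 mm (distance of any of mug_1, tin_1, lemon_1 from where it was at the start of the episode above 0.03 m).
It fails at once if the mug or tin is tipped (angle between any of mug_1, tin_1's own z axis and vertical above 0.4 rad).
It also fails if it takes over 72 s, if anything falls off the work surface, if the arm or the gripper's body presses on something with over 40 N, if the wrist force passes 120 N, or if a joint passes its speed limit or range.

## Robot

A 6-joint arm with a two-finger parallel gripper is mounted at the origin on a cart in front of the work surface, level with it; the furniture and walls round the work are solid. World frame = base frame: x ahead of the robot, y to its left, z up, the work surface at z = 0. Lengths are in mm, angles in degrees, forces in N, time in s.
With the tool pointing down it reaches from about 275 to 725 mm from the base axis. Payload 5.6 kg.
Tool frame: the origin (TCP) lies between the finger pads; the fingertips stand 19 mm ahead of it and the grasp point (between the pads) is the TCP; z points along the fingers, y is the line along which they close (so a half turn about z gives the same grasp; the last joint's range is limited). The gripper opens to 85 mm and grips with 20 to 120 N. Pads are 22 mm wide; open, the fingers measure 114 mm over their backs; the gripper's body (76 mm by 85 mm) begins 54 mm behind the grasp point. The pads swing forward as they close: fully open they stand 13 mm farther back than shut.
Start: joints at [92.223, 14.616, 6.199, 0, -81.583, -16.306], TCP at [133.805, 533.469, 212.583] pointing down, gripper open.
Joint ranges: [-168.99, 168.99], [-69.2, 112.95], [-62.41, 85.93], [-164.36, 98.24], [-168.68, -3.75], [-174.98, 174.98]. Speed limits (degrees/s): [147.25, 147.25, 180, 180, 180, 180].

## Interface

Orientations are given as [roll, pitch, yaw] about the fixed x, y, z axes, in that order (R = Rz(yaw) Ry(pitch) Rx(roll)).
In Python, from cell import r gives the robot as it stands.
- The arm moves only by the tool step_arm, never from a script. Its argument "motion" is a list of rows, each an object of numbers: "gripper": the finger opening in cm, from 0 to 8.54; "dx", "dy", "dz": the shift along the tool's x, y, z in cm; "spin": the turn about the tool's z in degrees. A call has 1 to 20 rows; each row is the pose to reach, as a shift and turn from the pose commanded when the call began, along the tool's axes at that moment; what a row does not reach only later rows make up. A row lasts 1/10 s, in which the tool goes at most 50 mm and 8.59 degrees, less where a joint would pass 70% of its speed; a pose out of reach is approached as far as the arm can. A call with a gripper value outside its range is refused whole. The fingers move at their own pace and stop on an object; "squeeze" is the grip in N (left out, the last holds). Time passes only in rows, so rows that repeat a pose let the fingers close. It gives the time, the measured TCP pose, the force, the opening and the grip force at its end, in the units of the state.
- r.get_obs(): the state, without advancing time (a new reading comes with each control period).
- r.get_image(name): name is "side" or "top" or "wrist"; returns the picture (420x560x3 uint8, blue, green, red); there is no depth.
- r.get_calibration(name): a dict with "fx", "fy", "cx", "cy" (pixels), "k1" (the pictures are not rectified: a ray, as slopes to the right and down, at radius r is drawn at 1 + k1 r^2 times it, then the intrinsics apply), "position" and "orientation" of the camera in the world. Camera axes: x right, y down, z forward; pixel columns grow to the right and rows downward; lengths in mm; the calibration is good to about 2 mm. A picture is of the moment at which its call begins: read the wrist's pose just before it. get_calibration takes no time and is no camera call; for the wrist camera it gives the pose at the moment of the call.
- r.finish_job(): hands the job in; it is judged then, once.
Trained networks look in the newest picture that a camera, given by its name, has taken for a name from the list of things; names that differ only in an ending like _2 or _b are one class to them, and where a whole thing is asked for, a point or a joint stands for the part that bears it (a point fixed in the world has none). Each returns a list of dicts, best first, with "p" (0 to 1); they miss things now and then, are a little off and sometimes report something else, mostly with a low value. They report only what shows in the picture. A call takes as long as a camera call. They do not tell look-alikes from the thing itself.
- r.search_frame(target, camera): "point" ([x, y, z] in mm, in the coordinates of the camera as it stood for that picture, good to about 4 mm: the middle of the surface that is visible of it).
- r.spot_point(target, camera): "point" ([x, y, z] in mm, in the coordinates of the camera as it stood for that picture, good to about 4 mm: a listed point, or the origin of a listed thing).
The state is a dict: "time": time; "q": joint angles; "qd": joint speeds; "effort": joint torques, N m; "ee_pos": TCP position; "orientation": TCP orientation; "ft_force": force on the tool from outside, world axes, zero at the start; "moment": the same for the moment, N m; "grip_width": opening from 0.0 (shut) to 1.0 (fully open); "gripper_force": force on a finger pad.
Only numpy, scipy, OpenCV 4.12 (cv2) and the standard library are available. Lean on these libraries where they do the work, as an engineer would, in place of code of your own. Each camera call takes 0.05 s, during which the arm holds its last target. There are 200 camera calls.

## Working session

There is one attempt and no reset: what is moved stays moved. The work goes in short steps, Python scripts to look and compute and a tool call to move; the robot and the scene stay as the last step left them, time stands still between calls to the robot, and variables do not carry over. Pictures are saved under pics/ and viewed, at most 10 in all, crops included, and the job is handed in when it is done.

Besides the shell and the picture viewer there is one more tool, called after ">>>" as a command line: name --argument value ..., lists and objects as JSON in quotes. step_arm: Moves the arm, as the interface text tells. Its arguments: {"type":"object","properties":{"motion":{"type":"array","items":{"type":"object","properties":{"gripper":{"type":"number"},"dx":{"type":"number"},"dy":{"type":"number"},"dz":{"type":"number"},"spin":{"type":"number"}}}},"squeeze":{"type":"number"}},"required":["motion"]}

```bash
mkdir -p pics; cat > h.py <<'E'
from cell import r
import numpy as np, cv2
from scipy.spatial.transform import Rotation as R
def Rm(o):
    o=np.array(o,float)
    if o.shape==(3,3): return o
    if o.size==4: print('quat?'); return R.from_quat(o).as_matrix()
    return R.from_euler('xyz',o,degrees=True).as_matrix()
def w(cal,p): return Rm(cal['orientation'])@np.array(p)+np.array(cal['position'])
def pix(cal,p):
    c=Rm(cal['orientation']).T@(np.array(p,float)-np.array(cal['position'])); s=c[:2]/c[2]
    s=s*(1+cal['k1']*(s@s)); return np.round([cal['fx']*s[0]+cal['cx'],cal['fy']*s[1]+cal['cy']],0)
E
python3 - <<'E'
from h import *
o=r.get_obs(); print({k:o[k] for k in('ee_pos','orientation','ft_force','grip_width')})
ims=[]
for c in('top','side'):
    im=r.get_image(c); ims.append(im); cal=r.get_calibration(c); print(c,cal)
    for t in('filter_base','cartridge_head','stud_grip','lever_k_grip','mug_1','tin_1','lemon_1'):
        for d in r.spot_point(t,c)[:5]:
            p=w(cal,d['point']); print(t,round(d['p'],2),p.round(0),pix(cal,p))
    cv2.imwrite(f'pics/{c}0.png',im)
E
```

```text
{'ee_pos': array([133.64151143, 532.96456985, 211.68487162]), 'orientation': array([ 1.79890292e+02, -3.07635399e-03, -1.40879539e+01]), 'ft_force': array([0.4473353 , 0.39914368, 0.04785105]), 'grip_width': 1.00028897988437}
top {'fx': 436.0864377983153, 'fy': 436.0864377983153, 'cx': 282.8060074355027, 'cy': 207.4096914433604, 'k1': -0.08886844792549178, 'position': array([ 386.13177195, -252.86668785, 1035.67510068]), 'orientation': array([-175.17057282,    1.92952748,  -91.07710848])}
filter_base 0.73 [ 512. -212.   -2.] [279. 192.]
cartridge_head 0.91 [ 515. -340.   34.] [334. 188.]
stud_grip 0.63 [ 522. -341.   99.] [337. 180.]
lever_k_grip 0.6 [ 494. -178.  117.] [261. 194.]
mug_1 0.66 [ 499. -514.   -2.] [406. 194.]
tin_1 0.68 [ 437. -425.    3.] [370. 221.]
lemon_1 0.84 [ 406. -288.   -0.] [312. 235.]
side {'fx': 437.1258001549415, 'fy': 437.1258001549415, 'cx': 277.5940332337851, 'cy': 207.03327988390802, 'k1': -0.04813693668892749, 'position': array([483.54964444, 604.6526928 , 428.93241575]), 'orientation': array([-111.70076073,    0.2482721 ,  177.5934014 ])}
filter_base 0.83 [ 515. -218.   -1.] [247. 253.]
cartridge_head 0.8 [ 520. -335.   32.] [246. 216.]
cartridge_head 0.67 [ 407. -284.    4.] [296. 236.]
stud_grip 0.66 [ 521. -335.  105.] [244. 187.]
lever_k_grip 0.74 [ 497. -172.  120.] [254. 207.]
mug_1 0.86 [ 495. -513.    0.] [257. 202.]
mug_1 0.37 [500. -98. 116.] [252. 225.]
tin_1 0.65 [ 444. -423.    2.] [277. 213.]
lemon_1 0.74 [ 494. -251.  118.] [256. 194.]
```

```bash
python3 - <<'E'
import cv2
a=cv2.imread('pics/top0.png')
cv2.imwrite('pics/top1.png',cv2.resize(a[110:290,180:440],(800,554),interpolation=cv2.INTER_CUBIC))
E
```

```text
(no output)
```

View pics/top0.png

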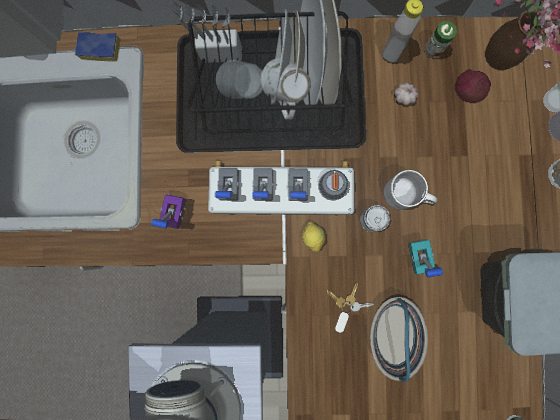

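View pics/side0.png

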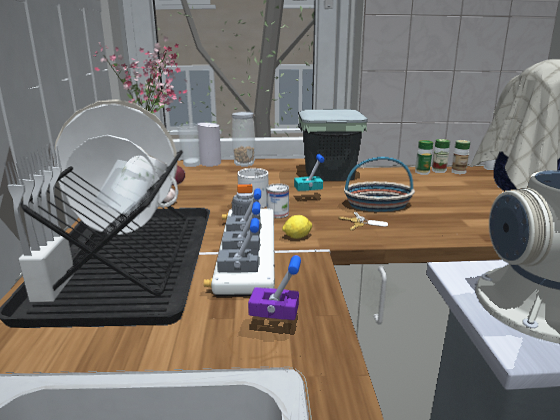

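View pics/top1.png

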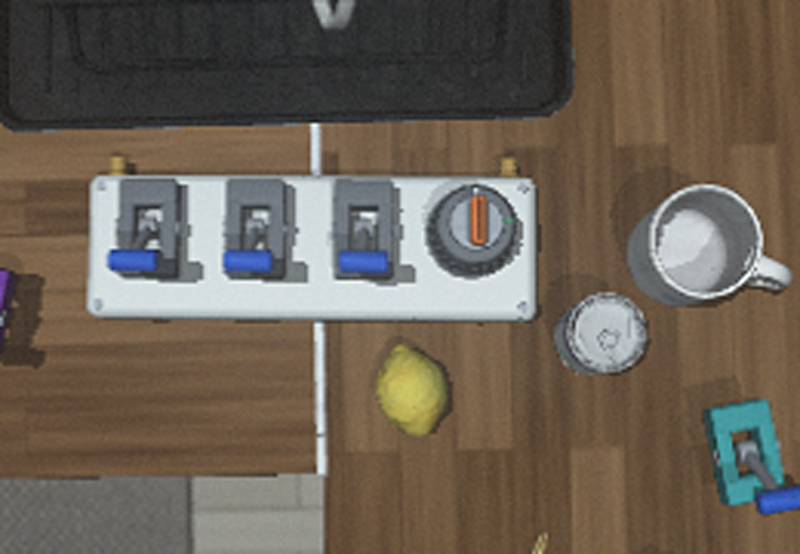

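The base slab carries three grey-housed blue levers at about (228,190), (263,190) and (298,190), and the head with its orange bar is at (334,184). The purple lever at (172,210) and the turquoise one at (423,258) are look-alikes and stay untouched. The crop confirms it: only the grey-housed levers stand on the white slab.

>>> step_arm --motion '[{"dx": 0, "dy": 0, "dz": -5, "gripper": 4}, {"dx": 47, "dy": 66, "dz": -9, "spin": -12, "gripper": 4}, {"dx": 47, "dy": 66, "dz": -9, "spin": -12, "gripper": 4}, {"dx": 47, "dy": 66, "dz": -9, "spin": -12, "gripper": 4}, {"dx": 47, "dy": 66, "dz": -9, "spin": -12, "gripper": 4}, {"dx": 47, "dy": 66, "dz": -9, "spin": -12, "gripper": 4}, {"dx": 47, "dy": 66, "dz": -9, "spin": -12, "gripper": 4}, {"dx": 47, "dy": 66, "dz": -9, "spin": -12, "gripper": 4}, {"dx": 47, "dy": 66, "dz": -9, "spin": -12, "gripper": 4}, {"dx": 47, "dy": 66, "dz": -9, "spin": -12, "gripper": 4}, {"dx": 47, "dy": 66, "dz": -9, "spin": -12, "gripper": 4}, {"dx": 47, "dy": 66, "dz": -9, "spin": -12, "gripper": 4}, {"dx": 47, "dy": 66, "dz": -9, "spin": -12, "gripper": 4}, {"dx": 47, "dy": 66, "dz": -9, "spin": -12, "gripper": 4}, {"dx": 47, "dy": 66, "dz": -9, "spin": -12, "gripper": 4}, {"dx": 47, "dy": 66, "dz": -9, "spin": -12, "gripper": 4}, {"dx": 47, "dy": 66, "dz": -9, "spin": -12, "gripper": 4}, {"dx": 47, "dy": 66, "dz": -9, "spin": -12, "gripper": 4}, {"dx": 47, "dy": 66, "dz": -9, "spin": -12, "gripper": 4}, {"dx": 47, "dy": 66, "dz": -9, "spin": -12, "gripper": 4}]'

```text
invalid input
```

```bash
python3 - <<'E'
from h import *
o=r.get_obs(); print({k:o[k] for k in('time','q','ee_pos','orientation','ft_force','grip_width')})
im=r.get_image('wrist'); cal=r.get_calibration('wrist'); print(cal)
for t in('filter_base','cartridge_head','stud_grip','lever_k_grip','lever_m_grip','lemon_1'):
    for d in r.spot_point(t,'wrist')[:4]:
        p=w(cal,d['point']); print(t,round(d['p'],2),p.round(0),pix(cal,p))
cv2.imwrite('pics/w0.png',im)
E
```

```text
{'time': 0.8, 'q': array([ 9.22237653e+01,  1.46142454e+01,  6.19810090e+00, -1.16088344e-03,
       -8.15837781e+01, -1.63070290e+01]), 'ee_pos': array([133.79385782, 533.45493355, 212.58862247]), 'orientation': array([ 1.79999752e+02,  1.12392959e-03, -1.40834337e+01]), 'ft_force': array([ 0.64721259,  0.88947116, -0.29062651]), 'grip_width': 1.0000620316823063}
{'fx': 310.94150803300215, 'fy': 310.94150803300215, 'cx': 277.19243939749725, 'cy': 209.00084699170134, 'k1': 0.008611879732486023, 'position': array([210.84405699, 514.42008029, 372.92940938]), 'orientation': array([ 1.61908955e+02,  1.66194710e-02, -1.04062141e+02])}
```

View pics/w0.png

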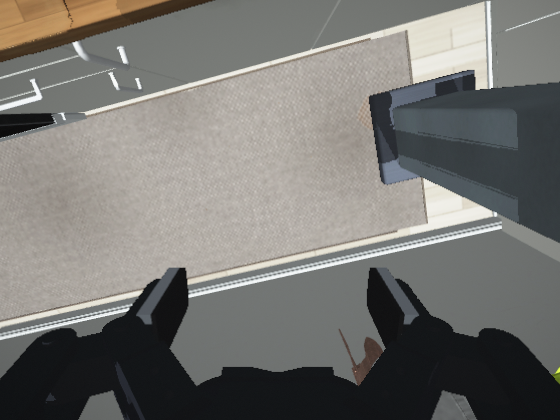

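The wrist view shows only the floor beside the counter and the arm. The move was refused, so I'll retry with complete rows and smaller shifts.

>>> step_arm --motion '[{"dx": 0, "dy": 0, "dz": -5, "spin": 0, "gripper": 4}, {"dx": 2.5, "dy": 3.5, "dz": -9, "spin": -1, "gripper": 4}]'

```text
time: 1.35
ee_pos: [146.8, 500.3, 296.2]
orientation: [179.8, -0.1, -13.0]
ft_force: [0.7, 0.6, 2.1]
grip_width: 0.691
gripper_force: 0.0
```

>>> step_arm --motion '[{"dx": 2.7, "dy": 4, "dz": 0, "spin": -1, "gripper": 4}, {"dx": 5.4, "dy": 8, "dz": 0, "spin": -2, "gripper": 4}, {"dx": 8.1, "dy": 12, "dz": 0, "spin": -3, "gripper": 4}, {"dx": 10.8, "dy": 16, "dz": 0, "spin": -4, "gripper": 4}, {"dx": 13.5, "dy": 20, "dz": 0, "spin": -5, "gripper": 4}, {"dx": 16.2, "dy": 24, "dz": 0, "spin": -6, "gripper": 4}, {"dx": 19, "dy": 28, "dz": 0, "spin": -7, "gripper": 4}, {"dx": 21.8, "dy": 32, "dz": 0, "spin": -8, "gripper": 4}, {"dx": 24.6, "dy": 36, "dz": 0, "spin": -9, "gripper": 4}, {"dx": 27.4, "dy": 40, "dz": 0, "spin": -10, "gripper": 4}, {"dx": 30.2, "dy": 44, "dz": 0, "spin": -11, "gripper": 4}, {"dx": 33, "dy": 48, "dz": 0, "spin": -11, "gripper": 4}, {"dx": 35.8, "dy": 52, "dz": 0, "spin": -11, "gripper": 4}, {"dx": 38.6, "dy": 56, "dz": 0, "spin": -11, "gripper": 4}, {"dx": 41.4, "dy": 60, "dz": 0, "spin": -11, "gripper": 4}, {"dx": 43.8, "dy": 63.8, "dz": 0, "spin": -11, "gripper": 4}, {"dx": 43.8, "dy": 63.8, "dz": 0, "spin": -11, "gripper": 4}, {"dx": 43.8, "dy": 63.8, "dz": 0, "spin": -11, "gripper": 4}]'

```text
time: 3.15
ee_pos: [429.3, -222.1, 295.9]
orientation: [-180.0, 0.1, -2.2]
ft_force: [-0.1, 0.8, 0.2]
grip_width: 0.471
gripper_force: 0.0
```

```bash
python3 - <<'E'
from h import *
o=r.get_obs(); print({k:o[k] for k in('time','q','ee_pos','orientation','ft_force','grip_width')})
im=r.get_image('wrist'); cal=r.get_calibration('wrist'); print(cal)
for t in('filter_base','cartridge_head','stud_grip','lever_k_grip','lemon_1'):
    for d in r.spot_point(t,'wrist')[:4]:
        p=w(cal,d['point']); print(t,round(d['p'],2),p.round(0),pix(cal,p))
cv2.imwrite('pics/w1.png',im)
E
```

```text
{'time': 3.15, 'q': array([-8.72929406e+00,  6.39032380e+00,  7.97580520e+00, -7.43927309e-03,
       -9.16731394e+01,  9.65043819e+01]), 'ee_pos': array([ 429.2883026 , -222.07444605,  295.93463   ]), 'orientation': array([-1.79982682e+02,  8.62513559e-02, -2.22468758e+00]), 'ft_force': array([-0.06383977,  0.7601555 ,  0.22365894]), 'grip_width': 0.47072143118230636}
{'fx': 310.94150803300215, 'fy': 310.94150803300215, 'cx': 277.19243939749725, 'cy': 209.00084699170134, 'k1': 0.008611879732486023, 'position': array([ 508.6899229 , -223.92566501,  456.81463497]), 'orientation': array([ 1.61894093e+02,  3.24088430e-02, -9.21088581e+01])}
filter_base 0.75 [ 512. -216.   -2.] [272. 105.]
filter_base 0.41 [ 522. -335.   36.] [365.  93.]
filter_base 0.41 [ 400. -289.    4.] [323. 182.]
cartridge_head 0.87 [ 518. -336.   39.] [366.  96.]
stud_grip 0.78 [ 518. -338.  100.] [383.  94.]
lever_k_grip 0.86 [ 493. -173.  118.] [229. 124.]
lemon_1 0.93 [ 406. -288.    4.] [323. 178.]
lemon_1 0.58 [ 517. -333.   38.] [363.  96.]
```

View pics/w1.png

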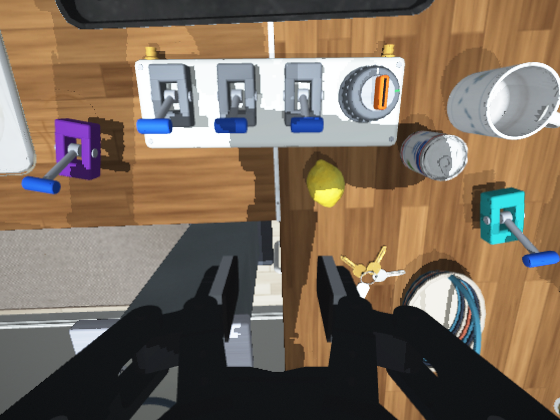

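The wrist view is clear: handles at (155,126), (231,126) and (307,125), the orange bar at (382,93), and the slab's edges run almost along world axes.

```bash
cat >> h.py <<'E'
def ray(cal,u,v,z):
    s=np.array([(u-cal['cx'])/cal['fx'],(v-cal['cy'])/cal['fy']]); s=s/(1+cal['k1']*(s@s))
    d=Rm(cal['orientation'])@np.array([*s,1]); c=np.array(cal['position']); return (c+d*(z-c[2])/d[2]).round(1)
E
python3 - <<'E'
from h import *
cal=r.get_calibration('wrist'); im=cv2.imread('pics/w1.png'); hsv=cv2.cvtColor(im,cv2.COLOR_BGR2HSV)
def blobs(m,box):
    n,l,s,c=cv2.connectedComponentsWithStats(m.astype(np.uint8)); 
    return [(c[i],s[i]) for i in range(1,n) if s[i][4]>60 and box[0]<c[i][0]<box[1] and box[2]<c[i][1]<box[3]]
H,S,V=cv2.split(hsv)
for c,s in blobs((H>105)&(H<125)&(S>150)&(V>60),(120,340,100,140)): print('blue',c.round(1),s,ray(cal,*c,118))
for c,s in blobs((H>3)&(H<17)&(S>180)&(V>110),(365,400,60,120)):
    print('orange',c.round(1),s,ray(cal,*c,103))
m=((H>3)&(H<17)&(S>180)&(V>110)).astype(np.uint8); m[:, :360]=0; m[:,405:]=0; m[120:]=0;m[:60]=0
print(cv2.minAreaRect(cv2.findNonZero(m)))
# slab front edge at z=35
g=cv2.cvtColor(im,cv2.COLOR_BGR2GRAY)
P=[]
for u in range(160,390,6):
    col=g[:,u].astype(int); d=col[132:160]-col[134:162]; v=132+np.argmax(d)+1; P.append(ray(cal,u,v,25)[:2])
P=np.array(P); k=np.polyfit(P[:,1],P[:,0],1); print('front edge slope deg',np.degrees(np.arctan(k[0])),'x at -216',np.polyval(k,-216), np.abs(P[:,0]-np.polyval(k,P[:,1])).max())
for u,v,z in((148,147,0),(398,146,0),(136,61,35),(404,58,35)): print(ray(cal,u,v,z),ray(cal,u,v,35))
E
```

```text
blue [306.6 124.1] [291 117  32  15 461] [ 491.2 -253.   118. ]
blue [154.3 125.9] [137 118  35  16 489] [494.8 -92.4 118. ]
blue [230.6 125.1] [215 118  32  15 460] [ 492.9 -172.9  118. ]
orange [379.2  92.3] [374  75  15  35 225] [ 520.5 -331.9  103. ]
((380.6524353027344, 91.6280517578125), (12.478763580322266, 34.2337760925293), 6.340191841125488)
front edge slope deg 1.5412691167894332 x at -216 457.92649225768184 15.429182928797388
[460.8 -33.3   0. ] [464.4 -47.8  35. ]
[ 449.8 -395.8    0. ] [ 454.3 -382.6   35. ]
[569.1 -50.3  35. ] [569.1 -50.3  35. ]
[ 561.2 -380.5   35. ] [ 561.2 -380.5   35. ]
```

>>> step_arm --motion '[{"dx": 3.1, "dy": 3.6, "dz": 0, "spin": -1, "gripper": 4}, {"dx": 6.2, "dy": 7.2, "dz": 2, "spin": -1, "gripper": 4}, {"dx": 9.4, "dy": 10.9, "dz": 5, "spin": -1, "gripper": 4}, {"dx": 9.4, "dy": 10.9, "dz": 9, "spin": -1, "gripper": 4}, {"dx": 9.4, "dy": 10.9, "dz": 13, "spin": -1, "gripper": 4}, {"dx": 9.4, "dy": 10.9, "dz": 13, "spin": -1, "gripper": 4}, {"dx": 9.4, "dy": 10.9, "dz": 13, "spin": -1, "gripper": 4}]'

```text
time: 4.15
ee_pos: [519.6, -333.5, 168.2]
orientation: [179.9, -0.0, -1.0]
ft_force: [1.1, -0.3, 1.3]
grip_width: 0.468
gripper_force: 0.0
```

```bash
python3 - <<'E'
from h import *
o=r.get_obs(); print({k:o[k] for k in('time','q','ee_pos','orientation','ft_force','grip_width')})
im=r.get_image('wrist'); cal=r.get_calibration('wrist')
for t in('cartridge_head','stud_grip'):
    for d in r.spot_point(t,'wrist')[:3]:
        p=w(cal,d['point']); print(t,round(d['p'],2),p.round(0),pix(cal,p))
H,S,V=cv2.split(cv2.cvtColor(im,cv2.COLOR_BGR2HSV))
m=((H>3)&(H<17)&(S>150)&(V>100)).astype(np.uint8); n,l,s,c=cv2.connectedComponentsWithStats(m)
for i in range(1,n):
    if s[i][4]>100:
        rc=cv2.minAreaRect(cv2.findNonZero((l==i).astype(np.uint8))); print(s[i],rc,ray(cal,*rc[0],112)); print([ray(cal,*b,112)[:2] for b in cv2.boxPoints(rc)])
cv2.imwrite('pics/w2.png',im)
E
```

```text
{'time': 4.15, 'q': array([-1.81604113e+01,  2.31115789e+01,  1.18371472e+01,  7.77826476e-02,
       -7.86966448e+01,  1.07134898e+02]), 'ee_pos': array([ 519.63213342, -333.47616962,  168.15589119]), 'orientation': array([ 1.79918586e+02, -5.15575690e-03, -1.01028302e+00]), 'ft_force': array([ 1.11795033, -0.26465154,  1.33300603]), 'grip_width': 0.4682688424575142}
cartridge_head 0.95 [ 521. -337.   39.] [280. 194.]
stud_grip 0.9 [ 518. -337.  101.] [282. 218.]
[274 193  13  47 463] ((280.0, 216.0), (46.0, 12.0), 90.0) [ 523.5 -335.9  112. ]
[array([ 541.2, -331.8]), array([ 541.1, -340.5]), array([ 504.8, -340.2]), array([ 505., -331.])]
```

View pics/w2.png

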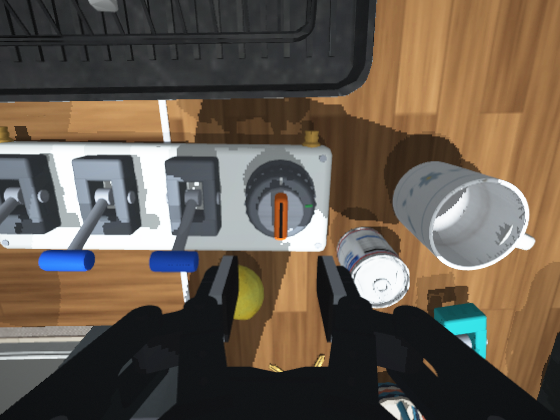

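Bar at about (280,216), aligned with the tool; axis near (521,-336). Descending around it and gripping.

>>> step_arm --motion '[{"dx": 0.1, "dy": 0.2, "dz": 2, "spin": 0, "gripper": 4}, {"dx": 0.1, "dy": 0.2, "dz": 4.2, "spin": 0, "gripper": 4}, {"dx": 0.1, "dy": 0.2, "dz": 5.3, "spin": 0, "gripper": 4}, {"dx": 0.1, "dy": 0.2, "dz": 5.3, "spin": 0, "gripper": 2.5}, {"dx": 0.1, "dy": 0.2, "dz": 5.3, "spin": 0, "gripper": 1.5}, {"dx": 0.1, "dy": 0.2, "dz": 5.3, "spin": 0, "gripper": 1.0}, {"dx": 0.1, "dy": 0.2, "dz": 5.3, "spin": 0, "gripper": 0.7}, {"dx": 0.1, "dy": 0.2, "dz": 5.3, "spin": 0, "gripper": 0.7}, {"dx": 0.1, "dy": 0.2, "dz": 5.3, "spin": 0, "gripper": 0.7}]' --squeeze 40

```text
time: 5.2
ee_pos: [520.5, -335.6, 113.9]
orientation: [180.0, -0.0, -1.1]
ft_force: [1.0, -0.3, -0.2]
grip_width: 0.078
gripper_force: 0.0
```

```bash
python3 - <<'E'
from h import *
o=r.get_obs(); print(o['gripper_force'],o['grip_width'],o['ft_force'])
im=r.get_image('wrist'); im2=r.get_image('side')
a=cv2.resize(im[140:320,180:380],(400,360),interpolation=cv2.INTER_CUBIC); b=cv2.resize(im2[130:250,190:323],(400,360),interpolation=cv2.INTER_CUBIC)
cv2.imwrite('pics/w3.png',np.hstack([a,b]))
E
```

```text
0.0 0.07805913378144344 [ 1.03244337 -0.29641808 -0.2010539 ]
```

View pics/w3.png

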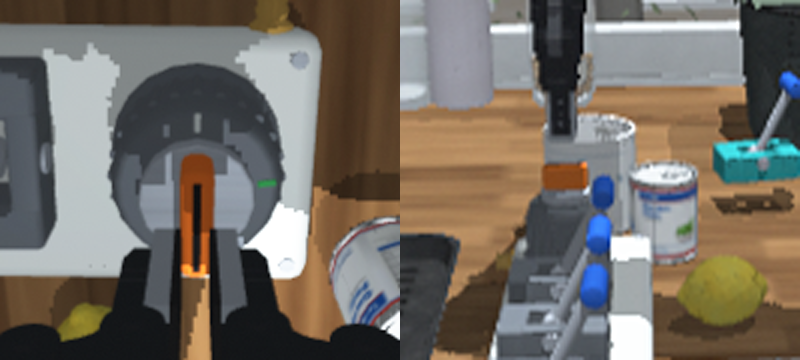

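```bash
python3 - <<'E'
from h import *
for c,(x0,y0,s,ox) in {'side':(190,130,3,400),'wrist':(180,140,2,0)}.items():
    cal=r.get_calibration(c)
    for z in (83,92,95,105,112,114,120,130,140): print(c,z,(pix(cal,(521,-336,z))-[x0,y0])*s+[ox,0])
E
```

```text
side 83 [565. 198.]
side 92 [565. 186.]
side 95 [562. 183.]
side 105 [562. 171.]
side 112 [562. 162.]
side 114 [562. 159.]
side 120 [562. 153.]
side 130 [562. 138.]
side 140 [562. 126.]
wrist 83 [196. 186.]
wrist 92 [196. 196.]
wrist 95 [196. 200.]
wrist 105 [196. 214.]
wrist 112 [196. 224.]
wrist 114 [196. 226.]
wrist 120 [198. 236.]
wrist 130 [198. 254.]
wrist 140 [198. 274.]
```

The side view shows the fingertips about 18 mm above the bar, around z=130, so they sit higher than the nominal tip length implies. The shut width of 7 mm agrees: nothing is gripped. I'll open, go 29 mm lower and regrip.

>>> step_arm --motion '[{"dx": 0, "dy": 0, "dz": 0, "spin": 0, "gripper": 3}, {"dx": 0, "dy": 0, "dz": 0, "spin": 0, "gripper": 3}, {"dx": 0, "dy": 0, "dz": 0, "spin": 0, "gripper": 3}, {"dx": 0, "dy": 0, "dz": 1, "spin": 0, "gripper": 3}, {"dx": 0, "dy": 0, "dz": 2, "spin": 0, "gripper": 3}, {"dx": 0, "dy": 0, "dz": 2.5, "spin": 0, "gripper": 3}, {"dx": 0, "dy": 0, "dz": 2.9, "spin": 0, "gripper": 3}, {"dx": 0, "dy": 0, "dz": 2.9, "spin": 0, "gripper": 3}]'

```text
time: 6.1
ee_pos: [519.9, -335.4, 83.7]
orientation: [-180.0, 0.1, -1.1]
ft_force: [-0.0, -0.1, 0.9]
grip_width: 0.345
gripper_force: 0.0
```

>>> step_arm --motion '[{"dx": 0, "dy": 0, "dz": 0, "spin": 0, "gripper": 1.5}, {"dx": 0, "dy": 0, "dz": 0, "spin": 0, "gripper": 1}, {"dx": 0, "dy": 0, "dz": 0, "spin": 0, "gripper": 0.6}, {"dx": 0, "dy": 0, "dz": 0, "spin": 0, "gripper": 0.6}, {"dx": 0, "dy": 0, "dz": 0, "spin": 0, "gripper": 0.6}]' --squeeze 40

```text
time: 6.6
ee_pos: [520.6, -336.0, 85.1]
orientation: [180.0, -0.0, -1.1]
ft_force: [-0.2, -2.4, 1.1]
grip_width: 0.099
gripper_force: 42.6
```

Gripped (42.6 N). Press in first.

>>> step_arm --motion '[{"dx": 0, "dy": 0, "dz": 0.3, "spin": 0, "gripper": 0.5}, {"dx": 0, "dy": 0, "dz": 0.6, "spin": 0, "gripper": 0.5}, {"dx": 0, "dy": 0, "dz": 0.65, "spin": 0, "gripper": 0.5}, {"dx": 0, "dy": 0, "dz": 0.65, "spin": 0, "gripper": 0.5}]'

```text
time: 7.0
ee_pos: [520.6, -336.1, 79.3]
orientation: [179.9, -0.1, -1.1]
ft_force: [-2.3, -0.6, 7.8]
grip_width: 0.099
gripper_force: 43.4
```

>>> step_arm --motion '[{"dz": 0.05, "dx": 0, "dy": 0, "spin": 4, "gripper": 0.5}, {"dz": 0.05, "dx": 0, "dy": 0, "spin": 12, "gripper": 0.5}, {"dz": 0.05, "dx": 0, "dy": 0, "spin": 20, "gripper": 0.5}, {"dz": 0.05, "dx": 0, "dy": 0, "spin": 28, "gripper": 0.5}, {"dz": 0.05, "dx": 0, "dy": 0, "spin": 36, "gripper": 0.5}, {"dz": 0.05, "dx": 0, "dy": 0, "spin": 44, "gripper": 0.5}, {"dz": 0.05, "dx": 0, "dy": 0, "spin": 52, "gripper": 0.5}, {"dz": 0.05, "dx": 0, "dy": 0, "spin": 60, "gripper": 0.5}, {"dz": 0.05, "dx": 0, "dy": 0, "spin": 68, "gripper": 0.5}, {"dz": 0.05, "dx": 0, "dy": 0, "spin": 76, "gripper": 0.5}, {"dz": 0.05, "dx": 0, "dy": 0, "spin": 81, "gripper": 0.5}, {"dz": 0.05, "dx": 0, "dy": 0, "spin": 81, "gripper": 0.5}, {"dz": 0.05, "dx": 0, "dy": 0, "spin": 81, "gripper": 0.5}]'

```text
time: 8.3
ee_pos: [519.7, -337.1, 79.0]
orientation: [180.0, -0.2, -82.1]
ft_force: [-3.1, -4.6, 7.5]
grip_width: 0.101
gripper_force: 43.4
```

```bash
python3 -c "
from h import *
o=r.get_obs(); print(o['q'],o['moment'],o['ft_force'],o['orientation'])"
```

```text
[-18.43367414  26.21936489   3.3245971    0.17841229 -67.07642861
  26.29383259] [-1.40865735  1.54851341  0.00308288] [-3.08245628 -4.55291597  7.45708249] [ 1.79952928e+02 -1.60066867e-01 -8.20703249e+01]
```

Turned by about 81° with the grip held. Let it rise, release, and lift clear.

>>> step_arm --motion '[{"dz": -0.3, "dx": 0, "dy": 0, "spin": 0, "gripper": 0.5}, {"dz": -0.6, "dx": 0, "dy": 0, "spin": 0, "gripper": 0.5}, {"dz": -0.6, "dx": 0, "dy": 0, "spin": 0, "gripper": 2}, {"dz": -0.6, "dx": 0, "dy": 0, "spin": 0, "gripper": 3.5}, {"dz": -0.6, "dx": 0, "dy": 0, "spin": 0, "gripper": 3.5}, {"dz": -0.6, "dx": 0, "dy": 0, "spin": 0, "gripper": 3.5}, {"dz": -3, "dx": 0, "dy": 0, "spin": 0, "gripper": 3.5}, {"dz": -7, "dx": 0, "dy": 0, "spin": 0, "gripper": 3.5}, {"dz": -8, "dx": 0, "dy": 0, "spin": 0, "gripper": 3.5}, {"dz": -8, "dx": 0, "dy": 0, "spin": 0, "gripper": 3.5}]'

```text
time: 9.3
ee_pos: [521.6, -335.9, 159.9]
orientation: [-179.8, -0.1, -82.1]
ft_force: [-0.1, 0.5, -0.6]
grip_width: 0.413
gripper_force: 0.0
```

```bash
python3 - <<'E'
from h import *
im=r.get_image('wrist'); im2=r.get_image('side')
cal=r.get_calibration('wrist'); u,v=map(int,pix(cal,(521,-336,105))); print(u,v,pix(cal,(490,-256,118)))
cv2.imwrite('pics/w4.png',np.hstack([im,cv2.resize(im2[140:260,190:260],(240,420))]))
E
```

```text
276 221 [302. 328.]
```

View pics/w4.png

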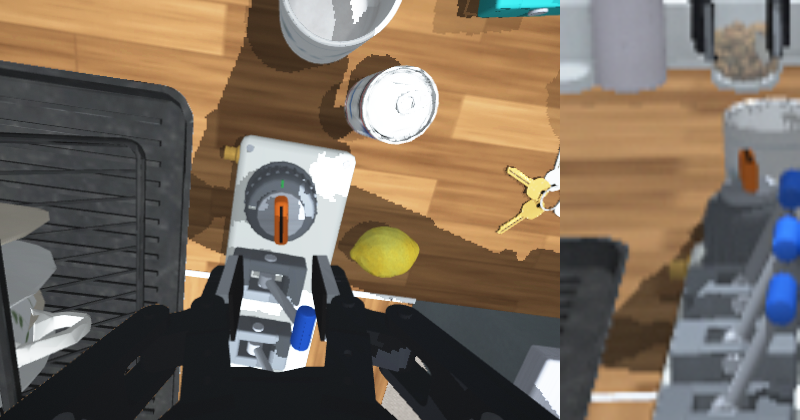

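The bar now points at the green mark at about (281,185) and stands up, so the stud is caught. Moving on to the levers with fingers shut.

>>> step_arm --motion '[{"dx": -2, "dy": 1.3, "dz": 0, "spin": -8, "gripper": 2}, {"dx": -4, "dy": 2.6, "dz": 0, "spin": -16, "gripper": 0}, {"dx": -6, "dy": 4, "dz": 0, "spin": -24, "gripper": 0}, {"dx": -8.8, "dy": 5.5, "dz": 0, "spin": -32, "gripper": 0}, {"dx": -8.8, "dy": 5.5, "dz": 0, "spin": -40, "gripper": 0}, {"dx": -8.8, "dy": 5.5, "dz": 0, "spin": -48, "gripper": 0}, {"dx": -8.8, "dy": 5.5, "dz": 0, "spin": -56, "gripper": 0}, {"dx": -8.8, "dy": 5.5, "dz": 0, "spin": -64, "gripper": 0}, {"dx": -8.8, "dy": 5.5, "dz": 0, "spin": -72, "gripper": 0}, {"dx": -8.8, "dy": 5.5, "dz": 0, "spin": -80.6, "gripper": 0}, {"dx": -8.8, "dy": 5.5, "dz": 3, "spin": -80.6, "gripper": 0}, {"dx": -8.8, "dy": 5.5, "dz": 6.7, "spin": -80.6, "gripper": 0}, {"dx": -8.8, "dy": 5.5, "dz": 6.7, "spin": -80.6, "gripper": 0}, {"dx": -8.8, "dy": 5.5, "dz": 6.7, "spin": -80.6, "gripper": 0}]'

```text
time: 10.8
ee_pos: [453.0, -256.0, 90.2]
orientation: [180.0, 0.2, -1.5]
ft_force: [-0.2, 0.7, 1.4]
grip_width: -0.002
gripper_force: 0.0
```

>>> step_arm --motion '[{"dx": 1, "dy": 0, "dz": 0, "spin": 0, "gripper": 0}, {"dx": 1.6, "dy": 0, "dz": 0, "spin": 0, "gripper": 0}, {"dx": 2, "dy": 0, "dz": 0, "spin": 0, "gripper": 0}, {"dx": 2.2, "dy": 0, "dz": 0, "spin": 0, "gripper": 0}, {"dx": 2.2, "dy": 0, "dz": 0, "spin": 0, "gripper": 0}]'

```text
time: 11.3
ee_pos: [474.1, -257.0, 91.6]
orientation: [180.0, 0.2, -1.5]
ft_force: [-8.2, -0.3, 6.0]
grip_width: 0.001
gripper_force: 4.1
```

>>> step_arm --motion '[{"dx": 0.2, "dy": 0, "dz": 0, "spin": 0, "gripper": 0}, {"dx": 0.2, "dy": 0, "dz": 0, "spin": 0, "gripper": 0}]'

```text
time: 11.5
ee_pos: [474.7, -257.1, 91.8]
orientation: [180.0, 0.4, -1.5]
ft_force: [-11.6, 0.1, 8.7]
grip_width: 0.001
gripper_force: 6.1
```

Resistance keeps climbing (8 to 12 N with no travel), so this lever is locked. The upward component shows I'm hitting the handle high, so I'll go lower. Next is the middle lever.

>>> step_arm --motion '[{"dx": -2.2, "dy": 0, "dz": 0, "spin": 0, "gripper": 0}, {"dx": -2.2, "dy": -4, "dz": 0.8, "spin": 0, "gripper": 0}, {"dx": -2.2, "dy": -8, "dz": 1.5, "spin": 0, "gripper": 0}, {"dx": -2.2, "dy": -8, "dz": 1.5, "spin": 0, "gripper": 0}, {"dx": -1.2, "dy": -8, "dz": 1.5, "spin": 0, "gripper": 0}, {"dx": -0.6, "dy": -8, "dz": 1.5, "spin": 0, "gripper": 0}, {"dx": -0.2, "dy": -8, "dz": 1.5, "spin": 0, "gripper": 0}, {"dx": 0, "dy": -8, "dz": 1.5, "spin": 0, "gripper": 0}, {"dx": 0.2, "dy": -8, "dz": 1.5, "spin": 0, "gripper": 0}, {"dx": 0.2, "dy": -8, "dz": 1.5, "spin": 0, "gripper": 0}]'

```text
time: 12.5
ee_pos: [477.4, -177.8, 75.4]
orientation: [-180.0, 0.6, -1.6]
ft_force: [-14.4, 1.5, 12.4]
grip_width: 0.002
gripper_force: 7.8
```

```bash
python3 - <<'E'
from h import *
im=r.get_image('wrist'); im2=r.get_image('side')
cv2.imwrite('pics/w5.png',np.hstack([cv2.resize(im[150:350,180:380],(400,400)),cv2.resize(im2[150:280,200:330],(400,400),interpolation=cv2.INTER_CUBIC)]))
cal=r.get_calibration('side')
for p in((477,-178,75),(477,-178,90),(477,-178,105),(477,-178,120),(493,-176,118),(524,-176,53)): print(p,((pix(cal,p)-[200,150])*400/130+[400,0]).round())
E
```

```text
(477, -178, 75) [600. 237.]
(477, -178, 90) [600. 215.]
(477, -178, 105) [600. 194.]
(477, -178, 120) [600. 172.]
(493, -176, 118) [572. 175.]
(524, -176, 53) [526. 271.]
```

View pics/w5.png

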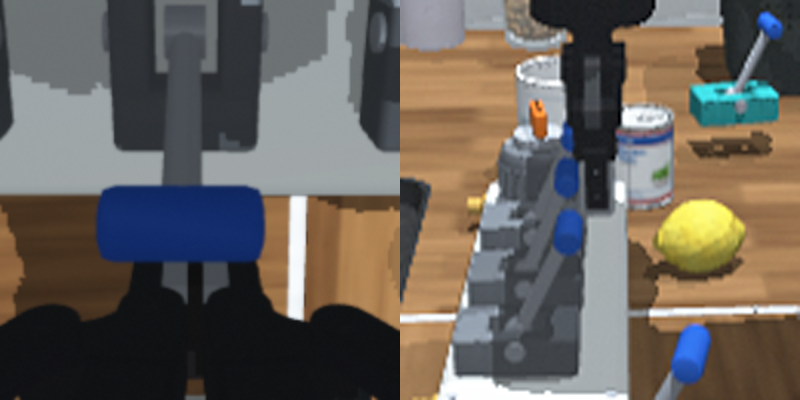

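The side view shows the shut fingers against the middle handle at about (567,178), tips near z=93. At 14 N it doesn't move, so it is locked. Now the far-left lever.

>>> step_arm --motion '[{"dx": -2.2, "dy": 0, "dz": 0, "spin": 0, "gripper": 0}, {"dx": -2.2, "dy": -4, "dz": 0, "spin": 0, "gripper": 0}, {"dx": -2.2, "dy": -8, "dz": 0, "spin": 0, "gripper": 0}, {"dx": -2.2, "dy": -8, "dz": 0, "spin": 0, "gripper": 0}, {"dx": -1.2, "dy": -8, "dz": 0, "spin": 0, "gripper": 0}, {"dx": -0.6, "dy": -8, "dz": 0, "spin": 0, "gripper": 0}, {"dx": -0.3, "dy": -8, "dz": 0, "spin": 0, "gripper": 0}, {"dx": 0, "dy": -8, "dz": 0, "spin": 0, "gripper": 0}, {"dx": 0.2, "dy": -8, "dz": 0, "spin": 0, "gripper": 0}, {"dx": 0.2, "dy": -8, "dz": 0, "spin": 0, "gripper": 0}]'

```text
time: 13.6
ee_pos: [485.1, -98.4, 75.3]
orientation: [180.0, 0.2, -1.6]
ft_force: [-6.0, 0.2, 4.8]
grip_width: -0.005
gripper_force: 2.7
```

This one gives: it moved 8 mm further at only 6 N. Throw it, rising slightly with the arc.

>>> step_arm --motion '[{"dx": 0.6, "dy": 0, "dz": -0.3, "spin": 0, "gripper": 0}, {"dx": 1.2, "dy": 0, "dz": -0.7, "spin": 0, "gripper": 0}, {"dx": 1.8, "dy": 0, "dz": -1.1, "spin": 0, "gripper": 0}, {"dx": 2.4, "dy": 0, "dz": -1.5, "spin": 0, "gripper": 0}, {"dx": 3, "dy": 0, "dz": -1.5, "spin": 0, "gripper": 0}, {"dx": 3.6, "dy": 0, "dz": -1.5, "spin": 0, "gripper": 0}, {"dx": 4.2, "dy": 0, "dz": -1.5, "spin": 0, "gripper": 0}, {"dx": 4.6, "dy": 0, "dz": -1.5, "spin": 0, "gripper": 0}, {"dx": 4.8, "dy": 0, "dz": -1.5, "spin": 0, "gripper": 0}, {"dx": 4.8, "dy": 0, "dz": -1.5, "spin": 0, "gripper": 0}]'

```text
time: 14.6
ee_pos: [534.2, -97.7, 90.4]
orientation: [-180.0, -0.0, -1.5]
ft_force: [-4.1, 0.2, -2.2]
grip_width: 0.004
gripper_force: 1.7
```

>>> step_arm --motion '[{"dx": 0.3, "dy": 0, "dz": 0, "spin": 0, "gripper": 0}, {"dx": 0.5, "dy": 0, "dz": 0, "spin": 0, "gripper": 0}, {"dx": 0.5, "dy": 0, "dz": 0, "spin": 0, "gripper": 0}]'

```text
time: 14.9
ee_pos: [538.9, -98.0, 90.5]
orientation: [-180.0, 0.0, -1.5]
ft_force: [-4.8, 0.8, -3.2]
grip_width: 0.001
gripper_force: 2.1
```

>>> step_arm --motion '[{"dx": 0.3, "dy": 0, "dz": 0, "spin": 0, "gripper": 0}, {"dx": 0.5, "dy": 0, "dz": 0, "spin": 0, "gripper": 0}, {"dx": 0.5, "dy": 0, "dz": 0, "spin": 0, "gripper": 0}]'

```text
time: 15.2
ee_pos: [539.1, -98.1, 90.3]
orientation: [-180.0, 0.5, -1.5]
ft_force: [-19.3, 3.6, 6.5]
grip_width: -0.001
gripper_force: 9.2
```

Stop reached: 19 N with no more travel, so it is fully thrown. Back off and test the middle lever.

>>> step_arm --motion '[{"dx": -4, "dy": 0, "dz": 0, "spin": 0, "gripper": 0}, {"dx": -8.7, "dy": 0, "dz": 0.8, "spin": 0, "gripper": 0}, {"dx": -8.7, "dy": 0, "dz": 1.5, "spin": 0, "gripper": 0}, {"dx": -8.7, "dy": 4, "dz": 1.5, "spin": 0, "gripper": 0}, {"dx": -8.7, "dy": 7.9, "dz": 1.5, "spin": 0, "gripper": 0}, {"dx": -8.7, "dy": 7.9, "dz": 1.5, "spin": 0, "gripper": 0}, {"dx": -7.6, "dy": 7.9, "dz": 1.5, "spin": 0, "gripper": 0}, {"dx": -7, "dy": 7.9, "dz": 1.5, "spin": 0, "gripper": 0}, {"dx": -6.7, "dy": 7.9, "dz": 1.5, "spin": 0, "gripper": 0}, {"dx": -6.5, "dy": 7.9, "dz": 1.5, "spin": 0, "gripper": 0}, {"dx": -6.5, "dy": 7.9, "dz": 1.5, "spin": 0, "gripper": 0}]'

```text
time: 16.3
ee_pos: [476.3, -175.0, 75.6]
orientation: [180.0, 0.1, -1.4]
ft_force: [-2.4, 0.8, 3.5]
grip_width: 0.002
gripper_force: 2.0
```

>>> step_arm --motion '[{"dx": 0.2, "dy": 0, "dz": 0, "spin": 0, "gripper": 0}, {"dx": 0.4, "dy": 0, "dz": 0, "spin": 0, "gripper": 0}, {"dx": 0.4, "dy": 0, "dz": 0, "spin": 0, "gripper": 0}]'

```text
time: 16.6
ee_pos: [477.2, -175.2, 75.4]
orientation: [-180.0, 0.4, -1.5]
ft_force: [-12.8, 2.5, 9.9]
grip_width: -0.001
gripper_force: 6.3
```

Still locked at 13 N. So the next one must be the lever beside the head.

>>> step_arm --motion '[{"dx": -2.4, "dy": 0, "dz": 0, "spin": 0, "gripper": 0}, {"dx": -2.4, "dy": 4, "dz": 0, "spin": 0, "gripper": 0}, {"dx": -2.4, "dy": 8, "dz": 0, "spin": 0, "gripper": 0}, {"dx": -2.4, "dy": 8, "dz": 0, "spin": 0, "gripper": 0}, {"dx": -1.2, "dy": 8, "dz": 0, "spin": 0, "gripper": 0}, {"dx": -0.6, "dy": 8, "dz": 0, "spin": 0, "gripper": 0}, {"dx": -0.3, "dy": 8, "dz": 0, "spin": 0, "gripper": 0}, {"dx": 0, "dy": 8, "dz": 0, "spin": 0, "gripper": 0}, {"dx": 0.2, "dy": 8, "dz": 0, "spin": 0, "gripper": 0}, {"dx": 0.2, "dy": 8, "dz": 0, "spin": 0, "gripper": 0}]'

```text
time: 17.6
ee_pos: [479.9, -255.0, 75.8]
orientation: [180.0, 0.2, -1.4]
ft_force: [-6.1, -0.8, 3.9]
grip_width: -0.0
gripper_force: 2.8
```

It gives. Throw it.

>>> step_arm --motion '[{"dx": 0.6, "dy": 0, "dz": -0.3, "spin": 0, "gripper": 0}, {"dx": 1.2, "dy": 0, "dz": -0.7, "spin": 0, "gripper": 0}, {"dx": 1.8, "dy": 0, "dz": -1.1, "spin": 0, "gripper": 0}, {"dx": 2.4, "dy": 0, "dz": -1.5, "spin": 0, "gripper": 0}, {"dx": 3, "dy": 0, "dz": -1.5, "spin": 0, "gripper": 0}, {"dx": 3.6, "dy": 0, "dz": -1.5, "spin": 0, "gripper": 0}, {"dx": 4.2, "dy": 0, "dz": -1.5, "spin": 0, "gripper": 0}, {"dx": 4.8, "dy": 0, "dz": -1.5, "spin": 0, "gripper": 0}, {"dx": 5.2, "dy": 0, "dz": -1.5, "spin": 0, "gripper": 0}, {"dx": 5.5, "dy": 0, "dz": -1.5, "spin": 0, "gripper": 0}, {"dx": 5.5, "dy": 0, "dz": -1.5, "spin": 0, "gripper": 0}]'

```text
time: 18.7
ee_pos: [534.3, -257.2, 90.0]
orientation: [-180.0, 0.2, -1.5]
ft_force: [-7.6, 0.9, -2.4]
grip_width: 0.002
gripper_force: 3.8
```

>>> step_arm --motion '[{"dx": 0.2, "dy": 0, "dz": 0, "spin": 0, "gripper": 0}, {"dx": 0.4, "dy": 0, "dz": 0, "spin": 0, "gripper": 0}, {"dx": 0.4, "dy": 0, "dz": 0, "spin": 0, "gripper": 0}]'

```text
time: 19.0
ee_pos: [534.4, -257.2, 89.9]
orientation: [-179.9, 0.6, -1.5]
ft_force: [-18.4, 2.1, 4.7]
grip_width: 0.001
gripper_force: 9.1
```

At its stop. Now the middle lever.

>>> step_arm --motion '[{"dx": -4, "dy": 0, "dz": 0, "spin": 0, "gripper": 0}, {"dx": -8.7, "dy": 0, "dz": 0.8, "spin": 0, "gripper": 0}, {"dx": -8.7, "dy": 0, "dz": 1.5, "spin": 0, "gripper": 0}, {"dx": -8.7, "dy": -4, "dz": 1.5, "spin": 0, "gripper": 0}, {"dx": -8.7, "dy": -8, "dz": 1.5, "spin": 0, "gripper": 0}, {"dx": -8.7, "dy": -8, "dz": 1.5, "spin": 0, "gripper": 0}, {"dx": -7.6, "dy": -8, "dz": 1.5, "spin": 0, "gripper": 0}, {"dx": -7, "dy": -8, "dz": 1.5, "spin": 0, "gripper": 0}, {"dx": -6.7, "dy": -8, "dz": 1.5, "spin": 0, "gripper": 0}, {"dx": -6.3, "dy": -8, "dz": 1.5, "spin": 0, "gripper": 0}, {"dx": -6, "dy": -8, "dz": 1.5, "spin": 0, "gripper": 0}, {"dx": -6, "dy": -8, "dz": 1.5, "spin": 0, "gripper": 0}]'

```text
time: 20.2
ee_pos: [480.8, -176.7, 75.4]
orientation: [180.0, 0.2, -1.6]
ft_force: [-5.0, -0.1, 3.3]
grip_width: 0.0
gripper_force: 2.4
```

Free now. Throw.

>>> step_arm --motion '[{"dx": 0.6, "dy": 0, "dz": -0.3, "spin": 0, "gripper": 0}, {"dx": 1.2, "dy": 0, "dz": -0.7, "spin": 0, "gripper": 0}, {"dx": 1.8, "dy": 0, "dz": -1.1, "spin": 0, "gripper": 0}, {"dx": 2.4, "dy": 0, "dz": -1.5, "spin": 0, "gripper": 0}, {"dx": 3, "dy": 0, "dz": -1.5, "spin": 0, "gripper": 0}, {"dx": 3.6, "dy": 0, "dz": -1.5, "spin": 0, "gripper": 0}, {"dx": 4.2, "dy": 0, "dz": -1.5, "spin": 0, "gripper": 0}, {"dx": 4.8, "dy": 0, "dz": -1.5, "spin": 0, "gripper": 0}, {"dx": 5.2, "dy": 0, "dz": -1.5, "spin": 0, "gripper": 0}, {"dx": 5.6, "dy": 0, "dz": -1.5, "spin": 0, "gripper": 0}, {"dx": 5.6, "dy": 0, "dz": -1.5, "spin": 0, "gripper": 0}]'

```text
time: 21.3
ee_pos: [536.6, -176.9, 89.9]
orientation: [-180.0, 0.2, -1.5]
ft_force: [-7.4, 0.5, -1.6]
grip_width: -0.002
gripper_force: 3.4
```

>>> step_arm --motion '[{"dx": 0.2, "dy": 0, "dz": 0, "spin": 0, "gripper": 0}, {"dx": 0.4, "dy": 0, "dz": 0, "spin": 0, "gripper": 0}, {"dx": 0.4, "dy": 0, "dz": 0, "spin": 0, "gripper": 0}]'

```text
time: 21.6
ee_pos: [536.7, -176.9, 89.7]
orientation: [-180.0, 0.6, -1.5]
ft_force: [-17.4, 1.8, 4.9]
grip_width: -0.0
gripper_force: 8.8
```

At the stop. Retreat and check.

>>> step_arm --motion '[{"dx": -3, "dy": 0, "dz": 0, "spin": 0, "gripper": 0}, {"dx": -7, "dy": 0, "dz": 0, "spin": 0, "gripper": 0}, {"dx": -10, "dy": 0, "dz": -3, "spin": 0, "gripper": 0}, {"dx": -10, "dy": 0, "dz": -8, "spin": 0, "gripper": 0}, {"dx": -10, "dy": 0, "dz": -13, "spin": 0, "gripper": 0}, {"dx": -10, "dy": 0, "dz": -17, "spin": 0, "gripper": 0}, {"dx": -10, "dy": 0, "dz": -20, "spin": 0, "gripper": 0}, {"dx": -10, "dy": 0, "dz": -20, "spin": 0, "gripper": 0}, {"dx": -10, "dy": 0, "dz": -20, "spin": 0, "gripper": 0}]'

```text
time: 22.5
ee_pos: [443.7, -174.7, 292.3]
orientation: [180.0, -0.4, -1.5]
ft_force: [-0.9, 0.3, -1.4]
grip_width: 0.003
gripper_force: 0.0
```

```bash
python3 - <<'E'
from h import *
im=r.get_image('wrist'); im2=r.get_image('side')
cv2.imwrite('pics/w6.png',np.hstack([im,cv2.resize(im2[150:280,190:260],(226,420),interpolation=cv2.INTER_CUBIC)]))
E
```

```text
(no output)
```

View pics/w6.png

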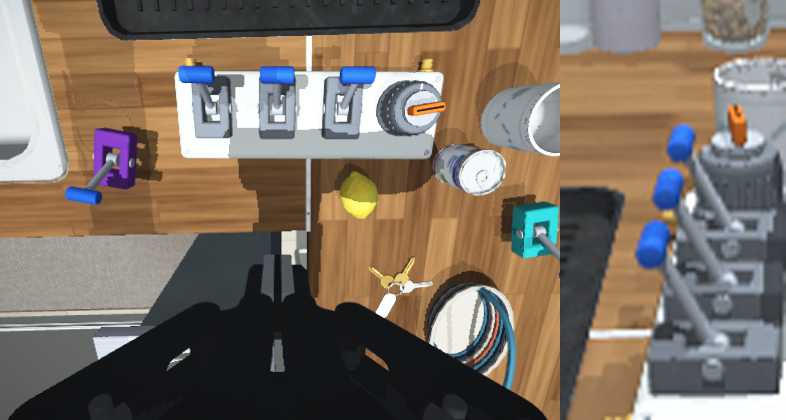

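All three handles, at (197,74), (277,74) and (357,74), lean away equally. The bar at (428,108) is turned to the green mark, and the mug, tin and lemon haven't moved.

```bash
python3 -c "
from cell import r
print(r.finish_job())"
```

```text
the job is handed in; nothing more can be done
None
```

The job is handed in but returned no verdict: the stud is turned into its catch, all three levers are thrown to their stops (left, then the one beside the head, then the middle), and in the last picture the mug, tin and lemon show no sign of having moved.

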